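Lay the backing brick and index the brazing arm over it

ROBOT

A 7-joint arm with a two-finger parallel gripper is mounted at the origin on the work surface. World frame = base frame: x ahead of the robot, y to its left, z up, the work surface at z = 0. Lengths are in m, angles in rad, forces in N, time in s.
With the tool pointing down it reaches from about 0.35 to 0.9 m from the base axis. Payload 7.2 kg.
Tool frame: the origin (TCP) lies on the centre line of the jaws, within the pads' length; the fingertips stand 8 mm ahead of it and the grasp point (between the pads) lies 11 mm behind it; z points along the fingers, y is the line along which they close (so a half turn about z gives the same grasp; the last joint's range is limited). The gripper opens to 88 mm and grips with 3 to 60 N. Pads are 20 mm wide; open, the fingers measure 115 mm over their backs; the gripper's body (75 mm by 178 mm) begins 61 mm behind the grasp point.
Start: joints at [1.265, 0.411, -0.013, 1.596, 0.006, 1.134, -0.082], TCP at [0.147, -0.607, 0.231] pointing down, gripper open.
Joint ranges: [-2.95, 2.95], [-0.29, 1.99], [-1.47, 1.44], [0.14, 2.54], [-1.03, 4.17], [0.13, 1.85], [-2.86, 2.86]. Speed limits (rad/s): [2.39, 2.39, 3.01, 3.01, 3.14, 3.14, 3.14].

INTERFACE

Orientations are given as [roll, pitch, yaw] about the fixed x, y, z axes, in that order (R = Rz(yaw) Ry(pitch) Rx(roll)).
In Python, from plant import env, snapshot, camera_params gives the robot as it stands.
- The arm moves only by the tool move_arm, never from a script. Its argument "commands" is a list of rows, each an object with "rotation": the turn, a rotation vector about the world's x, y, z scaled (see below), a list of three; "xyz": the shift along the world's x, y, z scaled (see below), a list of three; "jaw": the opening, from 0 (shut) to 1 (fully open). A call has 1 to 20 rows; each row is the pose to reach, as a shift and turn from the pose commanded when the call began; what a row does not reach only later rows make up. The controller multiplies each number of a shift by 600 mm and each number of a turn by 2 rad. A row lasts 1/8 s, in which the tool goes at most 62.5 mm and 10.7 degrees, less where a joint would pass 70% of its speed; a pose out of reach is approached as far as the arm can. A call with a number of a shift or a turn outside -1 to 1 is refused whole. A call with a gripper value outside its range is refused whole. The fingers move at their own pace and stop on an object; "force" is the grip in N (left out, the last holds). Time passes only in rows, so rows that repeat a pose let the fingers close. It gives the time, the measured TCP pose, the force, the opening and the grip force at its end, in the units of the state.
- env.get_state(): the state, without advancing time (a new reading comes with each control period).
- snapshot(name): name is "side" or "top" or "wrist"; returns (picture, depth): 480x640x3 uint8, red, green, blue; 480x640 float32, m along the optical axis (not along the pixel's ray), 0 where there is no reading.
- camera_params(name): a dict with "vertical_fov" (degrees; the focal length in pixels is half the picture's height over the tangent of half this angle, whatever the lens; pixels are square), "cx", "cy" (the principal point, pixels), "k1" (the pictures are not rectified: a ray, as slopes to the right and down, at radius r is drawn at 1 + k1 r^2 times it, then the intrinsics apply), "R" (3x3) and "t" (3): a world point X has camera coordinates R X + t; the wrist camera has in their place "mount" (4x4, takes a point from camera to tool coordinates, whose origin is the TCP and whose axes are the flange's). Camera axes: x right, y down, z forward; pixel columns grow to the right and rows downward; lengths in m; the calibration is good to about 2 mm. A picture is of the moment at which its call begins: read the wrist's pose just before it. camera_params takes no time and is no camera call.
- env.hand_in(): hands the job in; it is judged then, once.
The state is a dict: "time_s": time; "joints": joint angles; "joint_velocities": joint speeds; "tau": joint torques, N m; "tcp_pos": TCP position; "ee_rot": TCP orientation; "ft_force": force on the tool from outside, world axes, zero at the start; "torque": the same for the moment, N m; "gripper_width": opening from 0.0 (shut) to 1.0 (fully open); "grip_force": force on a finger pad.
Only numpy, scipy, OpenCV 4.12 (cv2) and the standard library are available. Lean on these libraries where they do the work, as an engineer would, in place of code of your own. Each camera call takes 0.05 s, during which the arm holds its last target. There are 200 camera calls.

TASK

Set up the brazing station for the next joint. First lay the standing firebrick down flat on the hearth plate by tipping it, not lifting it: bring its foot up against the plate's edge and push high on its back until it falls over onto the plate. Then pull up the spring plunger on the swing arm, turn the arm towards the firebrick to the next hole and let the plunger snap fully in there; leave everything else on the bench where it is.

Things in the scene. Friction and masses are not known exactly. Their poses are not given: they have to be found in the camera images.
- stand: Fixed swing stand: grey round foot 130 mm wide, column and hub. Origin on the vertical pivot axis at the table top; x points along the swing arm when its joint reads 0.
- pivot (a point): On the pivot axis, top of the hub, 130 mm up. An index track (arc 26 mm wide, top 92 mm up) runs 100 mm from this axis, with 13 mm wide holes: one in the middle (arm at 0) and one on each side, in plates bolted on by hand, so each side hole lies somewhere 0.58 to 0.74 rad from the middle one, to be found by feel.
- swing_arm (a joint): Turn of the swing arm about the pivot, rad: 0 as found, locked in the middle hole; positive anticlockwise from above; stops at -0.86 and 0.86. A flat grey bar 28 mm wide, 240 mm long, 100 to 112 mm above the table, a brass tee clamped at its end. About 1.5 N at the knob turns it when free, 4 N with the pin riding on the track; it stays where left.
- plunger (a joint): Lift of the spring plunger, m: 0 home in a hole, 0.022 fully pulled. It stands upright on the arm 100 mm from the pivot. Its round-nosed 10 mm pin sits 12 mm deep in the hole: above 0.012 it is clear, and it reads 0.012 while riding on the track. The spring pushes down with 6 N when home, 11.5 N fully pulled.
- knob (a point): Centre of the grip of the plunger's black knob, on the plunger's axis, 153 mm above the table when home. The grip is an upright cylinder 30 mm wide and 34 mm high, with a cap 40 mm wide and 8 mm thick on top of it; below the grip is a steel sleeve 28 mm wide that rises 20 mm above the arm and ends 4 mm below the grip when home.
- hearth: Fixed hearth plate of grey refractory, 130 x 130 x 15 mm, to the left or right of the swing arm. Origin at the centre of its underside on the table; x points away from the firebrick, across the plate; z up.
- hearth_edge (a point): Middle of the top edge of the hearth plate on the brick's side (its -x side), 15 mm above the table: the stop for the brick's foot.
- brick (a point): Centre of the loose buff firebrick: 64 mm thick (its x), 100 mm wide (y), 114 mm tall (z) as it stands on the table, 0.4 to 0.75 kg. It stands 8 to 20 mm short of the hearth edge with its wide face towards it, up to 0.1 rad askew. Friction on the table about 0.6.
- offcut_tray: Fixed green tray 120 x 130 x 30 mm of brass offcuts on the other side of the swing arm. Origin under its centre.
- brass_bar: Bystander: brass flat bar 150 x 32 x 12 mm. Origin at its underside.
- flux_jar: Bystander: jar with yellow label, 72 mm wide, 95 mm tall. Origin at its underside.
- hammer: Bystander: hammer lying flat. Origin at its underside.
- brass_bracket: Bystander: stepped brass block 64 x 30 x 30 mm, lying under the swing arm. Origin at its underside.
- wrench: Bystander: steel wrench lying flat. Origin at its underside.
- brass_slug: Bystander: upright brass cylinder 40 mm wide, 60 mm tall. Origin at its underside.
- tin: Bystander: tin 60 mm wide, 80 mm tall. Origin at its underside.
- firebrick: The firebrick itself; origin at the centre of the face it stands on at the start, 57 mm from point brick.

How it is judged:
By the outcome, as a careful person would: the job done as asked, in the order asked, and still so for the second after the job is handed in, with the robot touching nothing.
It also fails if it takes over 61 s, if anything falls off the work surface, if the arm or the gripper's body presses on something with over 40 N, if the wrist force passes 120 N, or if a joint passes its speed limit or range.

## Working session

There is one attempt and no reset: what is moved stays moved. The work goes in short steps, Python scripts to look and compute and a tool call to move; the robot and the scene stay as the last step left them, time stands still between calls to the robot, and variables do not carry over. Pictures are saved under pics/ and viewed, at most 10 in all, crops included, and the job is handed in when it is done.

Besides the shell and the picture viewer there is one more tool, called as name(argument=value, ...), one argument or row to a line, values as JSON. move_arm: Moves the arm, as the interface text tells. Shifts and turns lie within -1 to 1; 1 stands for 600 mm of shift or 2 rad of turn. Its arguments: {"type":"object","properties":{"commands":{"type":"array","items":{"type":"object","properties":{"rotation":{"type":"array","items":{"type":"number","minimum":-1,"maximum":1}},"xyz":{"type":"array","items":{"type":"number","minimum":-1,"maximum":1}},"jaw":{"type":"number"}}}},"force":{"type":"number"}},"required":["commands"]}

```bash
mkdir -p pics; ls; cat > h.py <<'E'
import numpy as np,cv2
from plant import env,snapshot,camera_params
def cloud(name,d):
    p=camera_params(name);H,W=d.shape
    f=H/2/np.tan(np.radians(p["vertical_fov"])/2)
    u,v=np.meshgrid(np.arange(W),np.arange(H))
    K=np.array([[f,0,p["cx"]],[0,f,p["cy"]],[0,0,1.]])
    s=cv2.undistortPoints(np.stack([u.ravel(),v.ravel()],1).astype(np.float64)[:,None],K,np.array([p["k1"],0,0,0.]))[:,0].reshape(H,W,2)
    c=np.dstack([s[...,0]*d,s[...,1]*d,d])
    return (c-np.array(p["t"]))@np.array(p["R"])
E
python3 - <<'E'
from h import *
for n in("top","side"):
    p,d=snapshot(n); cv2.imwrite(f"pics/{n}0.png",p[...,::-1]); np.save(n+"_d.npy",d); np.save(n+"_p.npy",p)
    c=camera_params(n); print(n,c["vertical_fov"],c["k1"],-np.array(c["R"]).T@np.array(c["t"]),np.round(c["R"],2).tolist())
s=env.get_state();print(s)
E
```

```text
pics
top 56.3814694022077 0.0065133624831273315 [0.42461878 0.02260025 1.01818061] [[-0.02, -1.0, 0.01], [-0.98, 0.02, -0.2], [0.2, -0.02, -0.98]]
side 50.83113015850263 -0.06689414378379839 [0.23417992 0.6798564  0.76235566] [[-0.87, -0.5, -0.01], [-0.32, 0.56, -0.76], [0.38, -0.66, -0.65]]
{'time_s': 0.1, 'joints': array([ 1.26479089,  0.41185499, -0.01271439,  1.59690319,  0.0055891 ,
        1.13429922, -0.08216001]), 'joint_velocities': array([-9.80796667e-04,  3.66254684e-04, -9.66919021e-05, -3.25625554e-03,
       -1.44998038e-03, -1.47109997e-03, -1.59795767e-04]), 'tau': array([ 2.17039669e-03, -5.89100039e+01,  6.43935744e-01, -2.91711241e+01,
       -5.36021625e-02,  1.45040907e-02,  6.63063315e-05]), 'tcp_pos': array([ 0.14710285, -0.60701142,  0.22989468]), 'ee_rot': array([-3.14016615e+00,  8.94588986e-05,  2.37866977e-01]), 'ft_force': array([-0.03882749, -0.49544765,  0.16243968]), 'torque': array([ 0.00329255, -0.04143716, -0.00147374]), 'grip_force': 0.0, 'gripper_width': 0.9948978697697624}
```

View pics/top0.png

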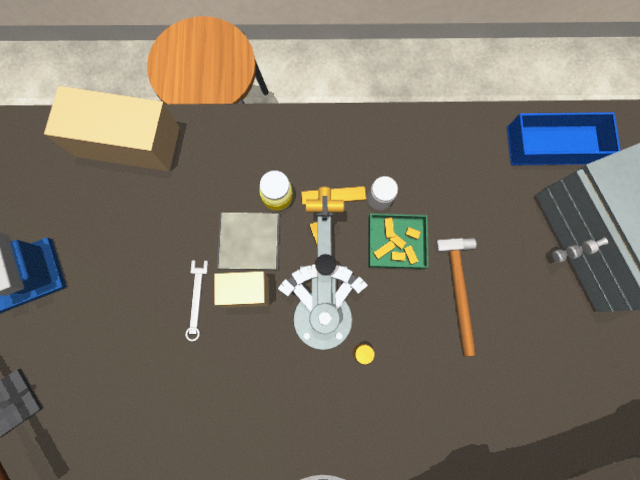

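View pics/side0.png

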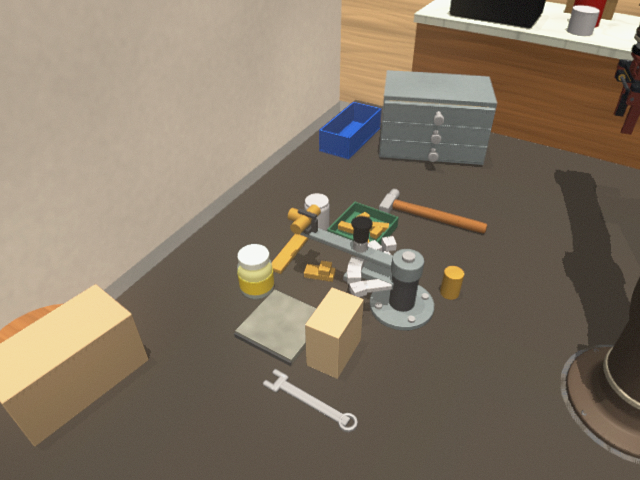

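The top view shows the brick top at (240,289) below the hearth plate at (249,240), so the push goes along world +x. The hub is at (324,319) and the knob at (325,265), with the arm along +x. The brick is on the arm's left, so the swing is positive. Next I measure the poses.

```bash
python3 - <<'E'
from h import *
d=np.load("top_d.npy");p=np.load("top_p.npy");X=cloud("top",d)
def reg(n,r0,r1,c0,c1,z0,z1):
    m=np.zeros(d.shape,bool);m[r0:r1,c0:c1]=1;m&=(X[...,2]>z0)&(X[...,2]<z1)&(d>0)
    q=X[m];(c,s,a)=cv2.minAreaRect((q[:,:2]*1000).astype(np.float32))
    print(n,len(q),np.round(q.mean(0),4),"med z",np.median(q[:,2]).round(4),"rect",np.round(c,1),np.round(s,1),round(a,2),np.round(cv2.boxPoints((c,s,a)),0).astype(int).tolist())
    return q
reg("table",380,420,200,300,-.02,.02)
reg("brick",255,320,200,282,.107,.125)
reg("hearth",200,275,210,290,.010,.022)
reg("hub",295,345,300,350,.122,.136)
q=reg("cap",250,285,305,345,.165,.19)
reg("cap2",250,285,305,345,.15,.19)
reg("arm",200,295,315,335,.095,.12)
reg("jar",160,215,255,297,.085,.105)
reg("tray",205,275,362,435,.022,.04)
reg("slug",340,370,350,380,.05,.07)
d=np.load("side_d.npy");X=cloud("side",d)
reg("s-brick",285,380,300,370,.107,.125)
reg("s-hearth",285,360,230,320,.010,.022)
reg("s-hub",245,275,385,430,.122,.136)
reg("s-cap",212,250,345,378,.165,.19)
reg("s-capface",212,260,345,378,.135,.19)
E
```

```text
table 3984 [0.2752 0.1508 0.0006] med z 0.0006 rect [275.4 151.7] [215.7  81.4] 88.92 [[233, 45], [314, 43], [318, 259], [237, 260]]
brick 1605 [0.5046 0.1604 0.1145] med z 0.1145 rect [505.3 160.4] [64.2 99.9] 1.59 [[472, 209], [475, 110], [539, 111], [536, 211]]
hearth 3359 [0.6213 0.1552 0.0154] med z 0.0154 rect [632.8 144.3] [160.2 153.3] 88.23 [[554, 67], [707, 62], [712, 222], [559, 227]]
hub 617 [ 0.4418 -0.0093  0.1304] med z 0.1304 rect [442.2  -9.4] [58.4 58.2] 62.65 [[403, -22], [455, -49], [481, 3], [430, 30]]
cap 343 [ 0.5413 -0.0112  0.1785] med z 0.1786 rect [542.2 -11.6] [38.  38.8] 89.16 [[522, -30], [561, -31], [562, 7], [523, 8]]
cap2 343 [ 0.5413 -0.0112  0.1785] med z 0.1786 rect [542.2 -11.6] [38.  38.8] 89.16 [[522, -30], [561, -31], [562, 7], [523, 8]]
arm 822 [ 0.5749 -0.0114  0.1126] med z 0.1125 rect [571.6  -9.7] [ 33.1 162.7] 88.27 [[490, -24], [652, -29], [653, 4], [491, 9]]
jar 662 [0.7266 0.091  0.0953] med z 0.0954 rect [727.4  90.8] [62.  60.3] 0.66 [[696, 121], [697, 60], [759, 61], [758, 121]]
tray 802 [ 0.619  -0.1839  0.0272] med z 0.0265 rect [
[... 198 characters left out ...]
, [388, -75], [350, -73]]
s-brick 1777 [0.503  0.1652 0.115 ] med z 0.1153 rect [504.9 161.1] [ 65.  102.3] 1.84 [[471, 211], [474, 109], [539, 111], [536, 213]]
s-hearth 3455 [0.6288 0.1637 0.0161] med z 0.0163 rect [644.7 159. ] [164.5 186.3] 23.69 [[532, 211], [607, 41], [757, 107], [683, 277]]
s-hub 522 [ 0.4393 -0.0025  0.1306] med z 0.1312 rect [441.6  -7.8] [57.9 59.8] 23.26 [[403, 8], [427, -47], [480, -24], [456, 31]]
s-cap 276 [ 0.5403 -0.0076  0.1782] med z 0.1791 rect [540.9 -10.7] [38.9 40.1] 36.33 [[513, -6], [537, -38], [568, -15], [545, 17]]
s-capface 451 [ 0.5392 -0.0053  0.1678] med z 0.1766 rect [540.9 -10.7] [38.9 40.1] 36.33 [[513, -6], [537, -38], [568, -15], [545, 17]]
```

```bash
python3 - <<'E'
from h import *
for n,(r0,r1,c0,c1) in {"top":(200,285,205,290),"side":(280,370,225,330)}.items():
    d=np.load(n+"_d.npy");X=cloud(n,d);p=np.load(n+"_p.npy")
    m=np.zeros(d.shape,np.uint8);m[r0:r1,c0:c1]=1
    m*=((abs(X[...,2]-.0155)<.006)&(p.max(2)>95)).astype(np.uint8)
    m=cv2.morphologyEx(m,cv2.MORPH_OPEN,np.ones((5,5)))
    k,l,st,_=cv2.connectedComponentsWithStats(m);i=1+st[1:,4].argmax();q=X[l==i]
    c,s,a=cv2.minAreaRect((q[:,:2]*1000).astype(np.float32));print(n,st[i],np.round(c,1),np.round(s,1),round(a,2),np.round(cv2.boxPoints((c,s,a)),1).tolist(),q.mean(0))
E
```

```text
top [ 217  213   62   57 3240] [622.5 156.9] [135.6 130.5] 88.13 [[555.0999755859375, 91.30000305175781], [685.5, 87.0], [690.0, 222.60000610351562], [559.5, 226.89999389648438]] [0.62106152 0.15601469 0.01550202]
side [ 236  290   78   71 3256] [622.5 155. ] [139.5 132.4] 88.43 [[554.4000244140625, 87.0999984741211], [686.7999877929688, 83.4000015258789], [690.5999755859375, 222.89999389648438], [558.2000122070312, 226.5]] [0.62544334 0.16475277 0.01617202]
```

```bash
cat >> h.py <<'E'
from scipy.spatial.transform import Rotation as Ro
def Rdes(yaw,tilt):  # tool down, yaw, then lean tips towards +x' by tilt
    return Ro.from_euler("z",yaw)*Ro.from_euler("y",-tilt)*Ro.from_euler("x",np.pi)
def plan(pos,Rd=None):
    s=env.get_state();Rc=Ro.from_euler("xyz",s["ee_rot"])
    print("xyz",np.round((np.array(pos)-s["tcp_pos"])/.6,4))
    if Rd is not None: print("rot",np.round((Rd*Rc.inv()).as_rotvec()/2,4))
def st():
    s=env.get_state();print(s["time_s"],np.round(s["tcp_pos"],4),np.round(s["ee_rot"],3),np.round(s["ft_force"],1),s["gripper_width"],np.round(s["joints"],2))
E
python3 - <<'E'
from h import *
plan((.43,-.3,.27),Rdes(-.033,.3));plan((.40,.1605,.2),Rdes(-.033,.3));plan((.435,.1605,.035));plan((.435,.1605,.1))
E
```

```text
xyz [0.4715 0.5117 0.0668]
rot [ 0.0147 -0.1498 -0.1345]
xyz [ 0.4215  1.2792 -0.0498]
rot [ 0.0147 -0.1498 -0.1345]
xyz [ 0.4798  1.2792 -0.3248]
xyz [ 0.4798  1.2792 -0.2165]
```

move_arm(
  commands=[
    {"xyz": [0.47, 0.51, 0.067], "rotation": [0.0147, -0.15, -0.1345], "jaw": 0.45},
    {"xyz": [0.47, 0.51, 0.067], "rotation": [0.0147, -0.15, -0.1345], "jaw": 0.45},
    {"xyz": [0.47, 0.51, 0.067], "rotation": [0.0147, -0.15, -0.1345], "jaw": 0.45},
    {"xyz": [0.47, 0.51, 0.067], "rotation": [0.0147, -0.15, -0.1345], "jaw": 0.45},
    {"xyz": [0.47, 0.51, 0.067], "rotation": [0.0147, -0.15, -0.1345], "jaw": 0.45},
    {"xyz": [0.47, 0.51, 0.067], "rotation": [0.0147, -0.15, -0.1345], "jaw": 0.45},
    {"xyz": [0.47, 0.51, 0.067], "rotation": [0.0147, -0.15, -0.1345], "jaw": 0.45},
    {"xyz": [0.47, 0.51, 0.067], "rotation": [0.0147, -0.15, -0.1345], "jaw": 0.45},
  ],
)

```text
time_s: 1.1
tcp_pos: [0.4314, -0.2981, 0.2712]
ee_rot: [3.14, -0.301, -0.027]
ft_force: [0.5, -0.4, -0.1]
gripper_width: 0.451
grip_force: 0.0
```

```bash
python3 - <<'E'
from h import *
st();plan((.40,.1605,.2),Rdes(-.033,.3));plan((.43,.1605,.035))
E
```

```text
1.1 [ 0.4314 -0.2981  0.2712] [ 3.14  -0.301 -0.027] [ 0.5 -0.4 -0.1] 0.45050521032769386 [ 0.9   0.09 -0.29  1.97 -0.19  0.85 -0.88]
xyz [-0.0523  0.7644 -0.1187]
rot [ 0.0007  0.0006 -0.003 ]
xyz [-0.0023  0.7644 -0.3937]
```

move_arm(
  commands=[
    {"xyz": [-0.05, 0.765, 0.0]},
    {"xyz": [-0.05, 0.765, 0.0]},
    {"xyz": [-0.05, 0.765, 0.0]},
    {"xyz": [-0.05, 0.765, 0.0]},
    {"xyz": [-0.05, 0.765, 0.0]},
    {"xyz": [-0.05, 0.765, 0.0]},
    {"xyz": [-0.05, 0.765, 0.0]},
    {"xyz": [-0.05, 0.765, 0.0]},
    {"xyz": [-0.03, 0.765, -0.2]},
    {"xyz": [-0.03, 0.765, -0.2]},
    {"xyz": [-0.005, 0.765, -0.393]},
    {"xyz": [-0.005, 0.765, -0.393]},
    {"xyz": [-0.005, 0.765, -0.393]},
  ],
)

```text
$.commands[0]: bad value
```

```bash
python3 - <<'E'
from h import *
st();plan((.461,.1605,.035),Rdes(-.033,.3));plan((.481,.1605,.035))
E
```

```text
1.1 [ 0.4314 -0.2981  0.2712] [ 3.14  -0.301 -0.027] [ 0.5 -0.4 -0.1] 0.45050521032769386 [ 0.9   0.09 -0.29  1.97 -0.19  0.85 -0.88]
xyz [ 0.0494  0.7644 -0.3937]
rot [ 0.0007  0.0006 -0.003 ]
xyz [ 0.0827  0.7644 -0.3937]
```

All fields are needed in each row.

move_arm(
  commands=[
    {"xyz": [-0.05, 0.765, 0.0], "rotation": [0, 0, 0], "jaw": 0.45},
    {"xyz": [-0.05, 0.765, 0.0], "rotation": [0, 0, 0], "jaw": 0.45},
    {"xyz": [-0.05, 0.765, 0.0], "rotation": [0, 0, 0], "jaw": 0.45},
    {"xyz": [-0.05, 0.765, 0.0], "rotation": [0, 0, 0], "jaw": 0.45},
    {"xyz": [-0.05, 0.765, 0.0], "rotation": [0, 0, 0], "jaw": 0.45},
    {"xyz": [-0.05, 0.765, 0.0], "rotation": [0, 0, 0], "jaw": 0.45},
    {"xyz": [-0.05, 0.765, 0.0], "rotation": [0, 0, 0], "jaw": 0.45},
    {"xyz": [-0.05, 0.765, 0.0], "rotation": [0, 0, 0], "jaw": 0.45},
    {"xyz": [-0.03, 0.765, -0.2], "rotation": [0, 0, 0], "jaw": 0.45},
    {"xyz": [-0.03, 0.765, -0.2], "rotation": [0, 0, 0], "jaw": 0.45},
    {"xyz": [-0.005, 0.765, -0.393], "rotation": [0, 0, 0], "jaw": 0.45},
    {"xyz": [-0.005, 0.765, -0.393], "rotation": [0, 0, 0], "jaw": 0.45},
    {"xyz": [-0.005, 0.765, -0.393], "rotation": [0, 0, 0], "jaw": 0.45},
  ],
)

```text
time_s: 2.72
tcp_pos: [0.4188, 0.1523, 0.1008]
ee_rot: [-3.136, -0.284, -0.043]
ft_force: [0.1, 0.1, 0.1]
gripper_width: 0.448
grip_force: 0.0
```

```bash
python3 - <<'E'
from h import *
st();plan((.461,.1605,.035),Rdes(-.033,.3));plan((.481,.1605,.035))
E
```

```text
2.725 [0.4188 0.1523 0.1008] [-3.136 -0.284 -0.043] [0.1 0.1 0.1] 0.4484720143577249 [-0.03  0.23 -0.61  2.33  0.68  0.49 -2.81]
xyz [ 0.0704  0.0136 -0.1097]
rot [-0.0031 -0.0076  0.0041]
xyz [ 0.1037  0.0136 -0.1097]
```

move_arm(
  commands=[
    {"xyz": [-0.03, 0.013, 0.1], "rotation": [0, 0, 0], "jaw": 0.45},
    {"xyz": [-0.03, 0.013, 0.1], "rotation": [0.0265, -0.001, -0.086], "jaw": 0.45},
    {"xyz": [-0.03, 0.013, 0.1], "rotation": [0.0265, -0.001, -0.086], "jaw": 0.45},
  ],
)

```text
time_s: 3.1
tcp_pos: [0.401, 0.1611, 0.1626]
ee_rot: [-3.08, -0.282, -0.228]
ft_force: [-0.3, -0.1, -0.7]
gripper_width: 0.451
grip_force: 0.0
```

```bash
python3 - <<'E'
from h import *
st()
E
```

```text
3.1 [0.401  0.1611 0.1626] [-3.08  -0.282 -0.228] [-0.3 -0.1 -0.7] 0.45128907074919283 [ 0.07  0.08 -0.72  2.28  0.41  0.6  -2.75]
```

move_arm(
  commands=[
    {"xyz": [0, 0, 0], "rotation": [0.2065, -0.007, -0.6685], "jaw": 0.45},
    {"xyz": [0, 0, 0], "rotation": [0.2065, -0.007, -0.6685], "jaw": 0.45},
    {"xyz": [0, 0, 0], "rotation": [0.2065, -0.007, -0.6685], "jaw": 0.45},
    {"xyz": [0, 0, 0], "rotation": [0.2065, -0.007, -0.6685], "jaw": 0.45},
    {"xyz": [0, 0, 0], "rotation": [0.2065, -0.007, -0.6685], "jaw": 0.45},
    {"xyz": [0, 0, 0], "rotation": [0.2065, -0.007, -0.6685], "jaw": 0.45},
  ],
)

```text
time_s: 3.85
tcp_pos: [0.4105, 0.1531, 0.1543]
ee_rot: [-3.054, -0.265, -0.454]
ft_force: [0.5, -0.1, -0.1]
gripper_width: 0.451
grip_force: 0.0
```

```bash
python3 - <<'E'
from h import *
st()
E
```

```text
3.85 [0.4105 0.1531 0.1543] [-3.054 -0.265 -0.454] [ 0.5 -0.1 -0.1] 0.4513238585087022 [-1.19  0.05  0.6   2.33  0.28  0.57 -2.83]
```

```bash
python3 - <<'E'
from h import *
s=env.get_state();R=Ro.from_euler("xyz",s["ee_rot"]);T=Rdes(-.033,.3)
zc=T.as_matrix()[:,2]
Rm=Ro.from_rotvec(-zc*-(-1.4))*T  # mid: yaw +1.4 up
for a in (1.35,):
    M=Ro.from_rotvec(-zc*a)*T; print(np.round((M*R.inv()).as_rotvec()/2,3)); print(np.round((Ro.from_rotvec(-zc*np.pi)*T*M.inv()).as_rotvec()/2,3))
plan((.405,.1605,.2))
E
```

```text
[-0.24   0.011  0.844]
[-0.265  0.009  0.856]
xyz [-0.0092  0.0124  0.0761]
```

move_arm(
  commands=[
    {"xyz": [-0.01, 0.012, 0.076], "rotation": [-0.24, 0.011, 0.844], "jaw": 0.45},
    {"xyz": [-0.01, 0.012, 0.076], "rotation": [-0.24, 0.011, 0.844], "jaw": 0.45},
    {"xyz": [-0.01, 0.012, 0.076], "rotation": [-0.24, 0.011, 0.844], "jaw": 0.45},
    {"xyz": [-0.01, 0.012, 0.076], "rotation": [-0.24, 0.011, 0.844], "jaw": 0.45},
    {"xyz": [-0.01, 0.012, 0.076], "rotation": [-0.24, 0.011, 0.844], "jaw": 0.45},
    {"xyz": [-0.01, 0.012, 0.076], "rotation": [-0.24, 0.011, 0.844], "jaw": 0.45},
    {"xyz": [-0.01, 0.012, 0.076], "rotation": [-0.24, 0.011, 0.844], "jaw": 0.45},
    {"xyz": [-0.01, 0.012, 0.076], "rotation": [-0.24, 0.011, 0.844], "jaw": 0.45},
    {"xyz": [-0.01, 0.012, 0.076], "rotation": [-0.24, 0.011, 0.844], "jaw": 0.45},
    {"xyz": [-0.01, 0.012, 0.076], "rotation": [-0.24, 0.011, 0.844], "jaw": 0.45},
    {"xyz": [-0.01, 0.012, 0.076], "rotation": [-0.24, 0.011, 0.844], "jaw": 0.45},
  ],
)

```text
time_s: 5.22
tcp_pos: [0.4045, 0.1606, 0.2]
ee_rot: [2.852, -0.063, 1.325]
ft_force: [0.1, -0.2, -0.8]
gripper_width: 0.449
grip_force: 0.0
```

```bash
python3 - <<'E'
from h import *
st();T=Rdes(-.033,.3);zc=T.as_matrix()[:,2];plan((.405,.1605,.2),Ro.from_rotvec(-zc*np.pi)*T)
E
```

```text
5.225 [0.4045 0.1606 0.2   ] [ 2.852 -0.063  1.325] [ 0.1 -0.2 -0.8] 0.4491325487125449 [-1.32 -0.08  0.67  2.3   0.37  0.71 -1.17]
xyz [ 0.0008 -0.0002 -0.    ]
rot [-0.2628  0.0079  0.8567]
```

move_arm(
  commands=[
    {"xyz": [0, 0, 0], "rotation": [-0.263, 0.008, 0.857], "jaw": 0.45},
    {"xyz": [0, 0, 0], "rotation": [-0.263, 0.008, 0.857], "jaw": 0.45},
    {"xyz": [0, 0, 0], "rotation": [-0.263, 0.008, 0.857], "jaw": 0.45},
    {"xyz": [0, 0, 0], "rotation": [-0.263, 0.008, 0.857], "jaw": 0.45},
    {"xyz": [0, 0, 0], "rotation": [-0.263, 0.008, 0.857], "jaw": 0.45},
    {"xyz": [0, 0, 0], "rotation": [-0.263, 0.008, 0.857], "jaw": 0.45},
    {"xyz": [0, 0, 0], "rotation": [-0.263, 0.008, 0.857], "jaw": 0.45},
    {"xyz": [0, 0, 0], "rotation": [-0.263, 0.008, 0.857], "jaw": 0.45},
    {"xyz": [0, 0, 0], "rotation": [-0.263, 0.008, 0.857], "jaw": 0.45},
    {"xyz": [0, 0, 0], "rotation": [-0.263, 0.008, 0.857], "jaw": 0.45},
    {"xyz": [0.042, 0, -0.275], "rotation": [-0.263, 0.008, 0.857], "jaw": 0.45},
    {"xyz": [0.042, 0, -0.275], "rotation": [-0.263, 0.008, 0.857], "jaw": 0.45},
    {"xyz": [0.042, 0, -0.275], "rotation": [-0.263, 0.008, 0.857], "jaw": 0.45},
    {"xyz": [0.042, 0, -0.275], "rotation": [-0.263, 0.008, 0.857], "jaw": 0.45},
  ],
)

```text
time_s: 6.98
tcp_pos: [0.4288, 0.1592, 0.0322]
ee_rot: [-3.136, 0.294, 3.107]
ft_force: [0.3, -0.8, 0.6]
gripper_width: 0.454
grip_force: 0.0
```

```bash
python3 - <<'E'
from h import *
st();T=Rdes(-.033,.3);zc=T.as_matrix()[:,2];plan((.455,.1605,.035),Ro.from_rotvec(-zc*np.pi)*T);plan((.476,.1605,.035));plan((.483,.1605,.035))
E
```

```text
6.975 [0.4288 0.1592 0.0322] [-3.136  0.294  3.107] [ 0.3 -0.8  0.6] 0.45404015710172163 [-1.07  0.4   0.56  2.41 -0.3   0.15  1.26]
xyz [0.0437 0.0022 0.0047]
rot [ 0.0026 -0.0032  0.0015]
xyz [0.0787 0.0022 0.0047]
xyz [0.0904 0.0022 0.0047]
```

move_arm(
  commands=[
    {"xyz": [0.03, 0.002, 0.005], "rotation": [0, 0, 0], "jaw": 0.45},
    {"xyz": [0.045, 0.002, 0.005], "rotation": [0, 0, 0], "jaw": 0.45},
    {"xyz": [0.052, 0.002, 0.005], "rotation": [0, 0, 0], "jaw": 0.45},
    {"xyz": [0.058, 0.002, 0.005], "rotation": [0, 0, 0], "jaw": 0.45},
    {"xyz": [0.063, 0.002, 0.005], "rotation": [0, 0, 0], "jaw": 0.45},
    {"xyz": [0.068, 0.002, 0.005], "rotation": [0, 0, 0], "jaw": 0.45},
    {"xyz": [0.073, 0.002, 0.005], "rotation": [0, 0, 0], "jaw": 0.45},
    {"xyz": [0.077, 0.002, 0.005], "rotation": [0, 0, 0], "jaw": 0.45},
  ],
)

```text
time_s: 7.98
tcp_pos: [0.4759, 0.1632, 0.0385]
ee_rot: [-3.141, 0.298, 3.109]
ft_force: [-1.4, -0.4, -0.5]
gripper_width: 0.444
grip_force: 1.1
```

```bash
python3 - <<'E'
from h import *
st();plan((.480,.1605,.035))
E
```

```text
7.975 [0.4759 0.1632 0.0385] [-3.141  0.298  3.109] [-1.4 -0.4 -0.5] 0.44356811116246214 [-0.97  0.43  0.52  2.31 -0.29  0.2   1.3 ]
xyz [ 0.0069 -0.0045 -0.0059]
```

move_arm(
  commands=[
    {"xyz": [0.003, 0, 0], "rotation": [0, 0, 0], "jaw": 0.45},
    {"xyz": [0.006, 0, 0], "rotation": [0, 0, 0], "jaw": 0.45},
    {"xyz": [0.009, 0, 0], "rotation": [0, 0, 0], "jaw": 0.45},
    {"xyz": [0.009, 0, 0], "rotation": [0, 0, 0], "jaw": 0.45},
  ],
)

```text
time_s: 8.48
tcp_pos: [0.4807, 0.1631, 0.0383]
ee_rot: [-3.141, 0.297, 3.109]
ft_force: [-5.5, 0.1, 1.1]
gripper_width: 0.451
grip_force: 2.3
```

```bash
python3 - <<'E'
from h import *
st()
p,d=snapshot("top");cv2.imwrite("pics/t1.png",cv2.resize(p[190:330,180:360,::-1],None,fx=4,fy=4))
X=cloud("top",d)
m=np.zeros(d.shape,bool);m[240:320,200:285]=1;m&=(X[...,2]>.105)&(X[...,2]<.13)&(p[...,0]>200)&(p[...,2]<215)
q=X[m];c,s,a=cv2.minAreaRect((q[:,:2]*1000).astype(np.float32));print(c,s,a,q[:,2].mean(),np.round(cv2.boxPoints((c,s,a))))
E
```

```text
8.475 [0.4807 0.1631 0.0383] [-3.141  0.297  3.109] [-5.5  0.1  1.1] 0.45105597105834777 [-0.95  0.44  0.52  2.3  -0.29  0.21  1.31]
(524.7315063476562, 159.38978576660156) (99.47405242919922, 63.03139877319336) 88.9002685546875 0.11437757323871824 [[492. 110.]
 [555. 109.]
 [557. 209.]
 [494. 210.]]
```

View pics/t1.png

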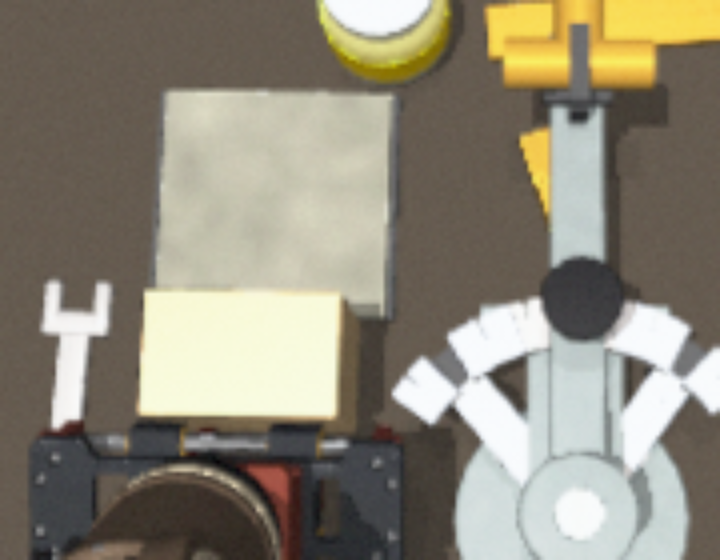

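move_arm(
  commands=[
    {"xyz": [-0.015, 0, 0.0], "rotation": [0, 0, 0], "jaw": 0.45},
    {"xyz": [-0.015, -0.004, 0.107], "rotation": [0, 0, 0], "jaw": 0.45},
    {"xyz": [-0.015, -0.004, 0.107], "rotation": [0, 0, 0], "jaw": 0.45},
    {"xyz": [0.0, -0.004, 0.107], "rotation": [0, 0, 0], "jaw": 0.45},
    {"xyz": [0.008, -0.004, 0.107], "rotation": [0, 0, 0], "jaw": 0.45},
    {"xyz": [0.016, -0.004, 0.107], "rotation": [0, 0, 0], "jaw": 0.45},
    {"xyz": [0.024, -0.004, 0.107], "rotation": [0, 0, 0], "jaw": 0.45},
    {"xyz": [0.032, -0.004, 0.107], "rotation": [0, 0, 0], "jaw": 0.45},
    {"xyz": [0.04, -0.004, 0.107], "rotation": [0, 0, 0], "jaw": 0.45},
  ],
)

```text
time_s: 9.65
tcp_pos: [0.5051, 0.16, 0.1016]
ee_rot: [-3.14, 0.296, 3.108]
ft_force: [-3.8, 0.2, 5.5]
gripper_width: 0.447
grip_force: 2.8
```

```bash
python3 - <<'E'
from h import *
st()
p,d=snapshot("side");cv2.imwrite("pics/s1.png",cv2.resize(p[180:400,200:460,::-1],None,fx=2.5,fy=2.5))
E
```

```text
9.65 [0.5051 0.16   0.1016] [-3.14   0.296  3.108] [-3.8  0.2  5.5] 0.4472197704781352 [-1.07  0.35  0.69  2.22 -0.23  0.39  1.3 ]
```

View pics/s1.png

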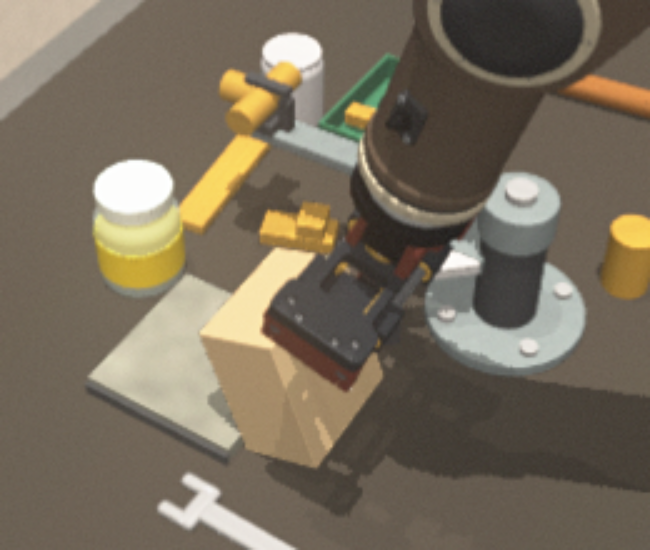

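move_arm(
  commands=[
    {"xyz": [0.008, 0, 0.002], "rotation": [0, 0, 0], "jaw": 0.45},
    {"xyz": [0.016, 0, 0.004], "rotation": [0, 0, 0], "jaw": 0.45},
    {"xyz": [0.024, 0, 0.006], "rotation": [0, 0, 0], "jaw": 0.45},
    {"xyz": [0.03, 0, 0.008], "rotation": [0, 0, 0], "jaw": 0.45},
    {"xyz": [0.036, 0, 0.01], "rotation": [0, 0, 0], "jaw": 0.45},
    {"xyz": [0.042, 0, 0.012], "rotation": [0, 0, 0], "jaw": 0.45},
    {"xyz": [0.048, 0, 0.014], "rotation": [0, 0, 0], "jaw": 0.45},
    {"xyz": [0.054, 0, 0.016], "rotation": [0, 0, 0], "jaw": 0.45},
    {"xyz": [0.054, 0, 0.016], "rotation": [0, 0, 0], "jaw": 0.45},
  ],
)

```text
time_s: 10.82
tcp_pos: [0.538, 0.1609, 0.1125]
ee_rot: [-3.141, 0.298, 3.108]
ft_force: [1.2, 0.6, -0.6]
gripper_width: 0.451
grip_force: 0.0
```

```bash
python3 - <<'E'
from h import *
st()
p,d=snapshot("side");cv2.imwrite("pics/s2.png",cv2.resize(p[180:400,200:460,::-1],None,fx=2.5,fy=2.5))
E
```

```text
10.825 [0.538  0.1609 0.1125] [-3.141  0.298  3.108] [ 1.2  0.6 -0.6] 0.45090557895718575 [-1.01  0.37  0.67  2.14 -0.25  0.44  1.35]
```

View pics/s2.png

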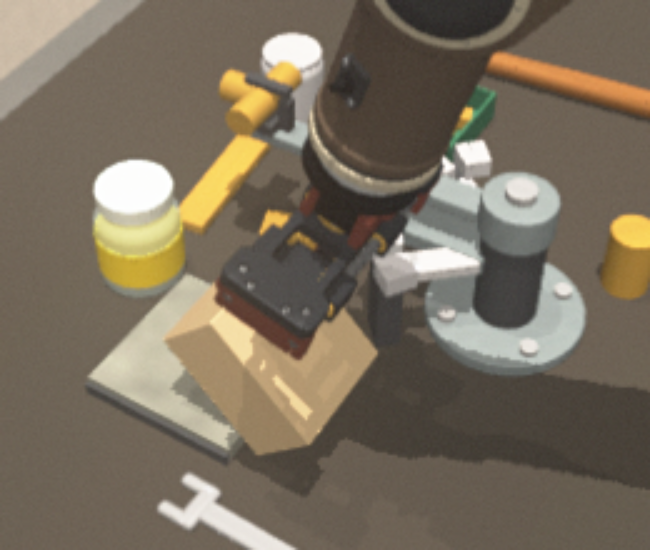

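move_arm(
  commands=[
    {"xyz": [0.0, 0, 0.0], "rotation": [0, 0, 0], "jaw": 0.45},
    {"xyz": [0.0, 0, 0.0], "rotation": [0, 0, 0], "jaw": 0.45},
    {"xyz": [0.0, 0, 0.0], "rotation": [0, 0, 0], "jaw": 0.45},
  ],
)

```text
time_s: 11.25
tcp_pos: [0.5375, 0.1609, 0.1123]
ee_rot: [-3.141, 0.298, 3.109]
ft_force: [0.4, 0.4, 0.2]
gripper_width: 0.45
grip_force: 0.0
```

```bash
python3 - <<'E'
from h import *
st()
p,d=snapshot("side");cv2.imwrite("pics/s3.png",cv2.resize(p[180:400,200:460,::-1],None,fx=2.5,fy=2.5))
plan((.48,.10,.3),Rdes(np.pi/2,0))
E
```

```text
11.25 [0.5375 0.1609 0.1123] [-3.141  0.298  3.109] [0.4 0.4 0.2] 0.449559892744355 [-1.01  0.37  0.67  2.15 -0.25  0.44  1.35]
xyz [-0.0959 -0.1014  0.3127]
rot [ 0.1183  0.1143 -0.7627]
```

View pics/s3.png

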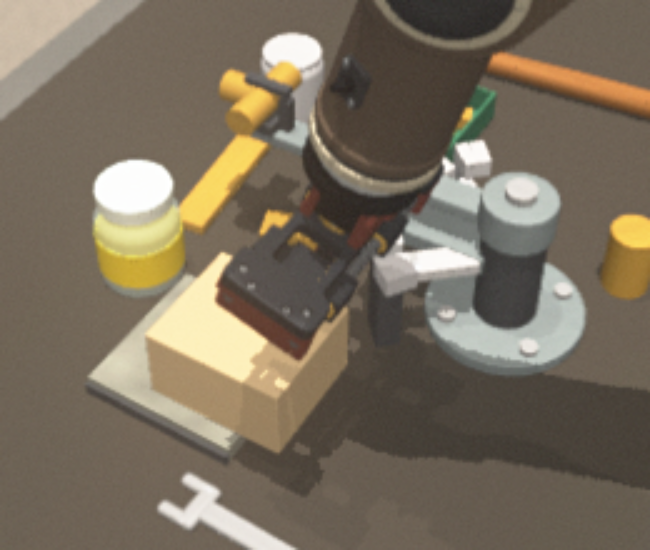

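```bash
python3 - <<'E'
from h import *
yw=np.pi-.025
plan((.5416,-.0113,.25),Rdes(yw,0));plan((.5416,-.0113,.142))
d=np.load("top_d.npy");p=np.load("top_p.npy");X=cloud("top",d)
v=X[...,:2]-np.array([.442,-.0088]);r=np.hypot(v[...,0],v[...,1]);a=np.arctan2(v[...,1],v[...,0])+.025
for s in(1,-1):
  for t in np.arange(.2,.96,.04):
    m=(r>.093)&(r<.107)&(s*a>t)&(s*a<t+.04)&(d>0);print(s*round(t+.02,2),m.sum(),np.round(np.percentile(X[m][:,2]*1000,[0,50]),0),int(np.median(p[m])),end="; ")
  print()
E
```

```text
xyz [ 0.0067 -0.2869  0.2294]
rot [0.0044 0.1488 0.004 ]
xyz [ 0.0067 -0.2869  0.0494]
0.22 13 [90. 93.] 246; 0.26 13 [ 2. 93.] 246; 0.3 13 [87. 92.] 243; 0.34 14 [-0. 92.] 248; 0.38 15 [91. 93.] 249; 0.42 14 [-0. 92.] 248; 0.46 13 [-0. 93.] 246; 0.5 15 [90. 92.] 248; 0.54 14 [90. 91.] 248; 0.58 13 [91. 93.] 248; 0.62 14 [90. 93.] 244; 0.66 15 [74. 77.] 114; 0.7 12 [75. 78.] 114; 0.74 13 [74. 77.] 112; 0.78 9 [91. 94.] 245; 0.82 15 [88. 93.] 249; 0.86 12 [91. 91.] 248; 0.9 12 [90. 92.] 248; 0.94 14 [91. 92.] 249; 
-0.22 12 [89. 92.] 176; -0.26 13 [89. 93.] 219; -0.3 14 [-1. 93.] 248; -0.34 16 [ 0. 92.] 248; -0.38 16 [-2. 91.] 246; -0.42 13 [ 3. 93.] 248; -0.46 16 [-3. 92.] 248; -0.5 12 [90. 93.] 248; -0.54 15 [90. 93.] 246; -0.58 11 [74. 77.] 139; -0.62 13 [73. 77.] 112; -0.66 12 [75. 76.] 114; -0.7 15 [75. 90.] 240; -0.74 11 [90. 92.] 248; -0.78 14 [90. 93.] 248; -0.82 19 [-1. 92.] 246; -0.86 15 [-1. 93.] 248; -0.9 17 [ 1. 91.] 244; -0.94 11 [-2.  1.] 111;
```

move_arm(
  commands=[
    {"xyz": [0, 0, 0.1], "rotation": [0, 0, 0], "jaw": 0.45},
    {"xyz": [0, 0, 0.23], "rotation": [0, 0, 0], "jaw": 1},
    {"xyz": [0, 0, 0.23], "rotation": [0, 0, 0], "jaw": 1},
    {"xyz": [0.007, -0.287, 0.23], "rotation": [0.0044, 0.149, 0.004], "jaw": 1},
    {"xyz": [0.007, -0.287, 0.23], "rotation": [0.0044, 0.149, 0.004], "jaw": 1},
    {"xyz": [0.007, -0.287, 0.23], "rotation": [0.0044, 0.149, 0.004], "jaw": 1},
    {"xyz": [0.007, -0.287, 0.23], "rotation": [0.0044, 0.149, 0.004], "jaw": 1},
    {"xyz": [0.007, -0.287, 0.23], "rotation": [0.0044, 0.149, 0.004], "jaw": 1},
  ],
)

```text
time_s: 12.3
tcp_pos: [0.5417, -0.011, 0.2502]
ee_rot: [3.141, -0.001, 3.116]
ft_force: [0.5, 0.4, -0.2]
gripper_width: 1.002
grip_force: 0.0
```

```bash
python3 - <<'E'
from h import *
st();plan((.5416,-.0113,.143),Rdes(np.pi-.025,0))
E
```

```text
12.3 [ 0.5417 -0.011   0.2502] [ 3.141e+00 -1.000e-03  3.116e+00] [ 0.5  0.4 -0.2] 1.0021100740377598 [-0.76  0.33  0.88  1.81 -0.28  1.13  1.77]
xyz [-1.000e-04 -5.000e-04 -1.786e-01]
rot [-0.0002 -0.0003  0.0002]
```

move_arm(
  commands=[
    {"xyz": [0, 0, -0.09], "rotation": [0, 0, 0], "jaw": 1},
    {"xyz": [0, 0, -0.15], "rotation": [0, 0, 0], "jaw": 1},
    {"xyz": [0, 0, -0.178], "rotation": [0, 0, 0], "jaw": 1},
    {"xyz": [0, 0, -0.178], "rotation": [0, 0, 0], "jaw": 1},
    {"xyz": [0, 0, -0.178], "rotation": [0, 0, 0], "jaw": 0},
    {"xyz": [0, 0, -0.178], "rotation": [0, 0, 0], "jaw": 0},
    {"xyz": [0, 0, -0.178], "rotation": [0, 0, 0], "jaw": 0},
    {"xyz": [0, 0, -0.178], "rotation": [0, 0, 0], "jaw": 0},
    {"xyz": [0, 0, -0.178], "rotation": [0, 0, 0], "jaw": 0},
  ],
  force=35,
)

```text
time_s: 13.42
tcp_pos: [0.5419, -0.0114, 0.1437]
ee_rot: [-3.142, -0.0, 3.117]
ft_force: [-0.1, -0.1, 0.5]
gripper_width: 0.472
grip_force: 0.0
```

```bash
python3 - <<'E'
from h import *
st()
E
```

```text
13.425 [ 0.5419 -0.0114  0.1437] [-3.142 -0.     3.117] [-0.1 -0.1  0.5] 0.4716322099552118 [-0.67  0.46  0.8   1.93 -0.41  0.92  1.88]
```

move_arm(
  commands=[
    {"xyz": [0, 0, 0], "rotation": [0, 0, 0], "jaw": 0},
    {"xyz": [0, 0, 0], "rotation": [0, 0, 0], "jaw": 0},
    {"xyz": [0, 0, 0], "rotation": [0, 0, 0], "jaw": 0},
    {"xyz": [0, 0, 0], "rotation": [0, 0, 0], "jaw": 0},
    {"xyz": [0, 0, 0.012], "rotation": [0, 0, 0], "jaw": 0},
    {"xyz": [0, 0, 0.024], "rotation": [0, 0, 0], "jaw": 0},
    {"xyz": [0, 0, 0.031], "rotation": [0, 0, 0], "jaw": 0},
    {"xyz": [0, 0, 0.031], "rotation": [0, 0, 0], "jaw": 0},
  ],
  force=35,
)

```text
time_s: 14.42
tcp_pos: [0.5417, -0.0114, 0.1621]
ee_rot: [-3.141, -0.0, 3.117]
ft_force: [4.5, -1.2, -12.0]
gripper_width: 0.443
grip_force: 35.0
```

```bash
python3 - <<'E'
from h import *
st();s=env.get_state();P=np.array([.442,-.0088])
v=s["tcp_pos"][:2]-P;print(np.hypot(*v),np.arctan2(v[1],v[0]))
for t in(.15,.3,.45,.6):
    R=Ro.from_euler("z",t).as_matrix()[:2,:2];print(t,np.round((R@v-v)/.6,4),t/2)
E
```

```text
14.425 [ 0.5417 -0.0114  0.1621] [-3.141 -0.     3.117] [  4.5  -1.2 -12. ] 0.4427739127223182 [-0.69  0.43  0.82  1.92 -0.39  0.96  1.86]
0.0997227444419439 -0.0258504682231859
0.15 [-0.0012  0.0249] 0.075
0.3 [-0.0062  0.0493] 0.15
0.45 [-0.0147  0.0727] 0.225
0.6 [-0.0266  0.0946] 0.3
```

move_arm(
  commands=[
    {"xyz": [0, 0.0083, 0], "rotation": [0, 0, 0.025], "jaw": 0},
    {"xyz": [-0.0004, 0.0166, 0], "rotation": [0, 0, 0.05], "jaw": 0},
    {"xyz": [-0.0012, 0.0249, 0], "rotation": [0, 0, 0.075], "jaw": 0},
    {"xyz": [-0.0024, 0.0331, 0], "rotation": [0, 0, 0.1], "jaw": 0},
    {"xyz": [-0.0041, 0.0412, 0], "rotation": [0, 0, 0.125], "jaw": 0},
    {"xyz": [-0.0062, 0.0493, 0], "rotation": [0, 0, 0.15], "jaw": 0},
    {"xyz": [-0.0086, 0.0573, 0], "rotation": [0, 0, 0.175], "jaw": 0},
    {"xyz": [-0.0114, 0.0651, 0], "rotation": [0, 0, 0.2], "jaw": 0},
    {"xyz": [-0.0147, 0.0727, 0], "rotation": [0, 0, 0.225], "jaw": 0},
    {"xyz": [-0.0182, 0.0802, 0], "rotation": [0, 0, 0.25], "jaw": 0},
    {"xyz": [-0.0223, 0.0875, 0], "rotation": [0, 0, 0.275], "jaw": 0},
    {"xyz": [-0.0223, 0.0875, 0], "rotation": [0, 0, 0.275], "jaw": 0},
  ],
  force=50,
)

```text
time_s: 15.92
tcp_pos: [0.5278, 0.0415, 0.162]
ee_rot: [3.141, -0.001, -2.615]
ft_force: [-0.2, -1.4, -12.0]
gripper_width: 0.437
grip_force: 50.0
```

```bash
python3 - <<'E'
from h import *
st();s=env.get_state();P=np.array([.442,-.0088]);v=s["tcp_pos"][:2]-P;print(np.hypot(*v),np.arctan2(v[1],v[0])+.0258)
p,d=snapshot("side");cv2.imwrite("pics/s4.png",cv2.resize(p[150:370,240:500,::-1],None,fx=2.5,fy=2.5))
E
```

```text
15.925 [0.5278 0.0415 0.162 ] [ 3.141e+00 -1.000e-03 -2.615e+00] [ -0.2  -1.4 -12. ] 0.4366907102345453 [-0.7   0.37  0.68  1.94 -0.29  0.93  2.22]
0.09949219493906546 0.5558050899673835
```

View pics/s4.png

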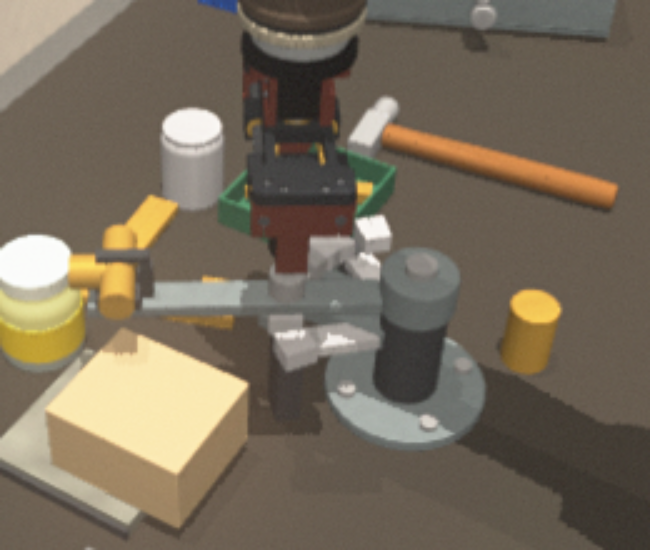

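The swing arm followed the gripper to about 0.556 rad, and the brick lies flat on the plate in the lower left of the crop. Now I let the pin down onto the track, open the jaws to a loose cage, and nudge the arm towards the hole seen near 0.70.

move_arm(
  commands=[
    {"xyz": [0, 0, -0.005], "rotation": [0, 0, 0], "jaw": 0},
    {"xyz": [0, 0, -0.01], "rotation": [0, 0, 0], "jaw": 0},
    {"xyz": [0, 0, -0.01], "rotation": [0, 0, 0], "jaw": 0},
    {"xyz": [0, 0, -0.01], "rotation": [0, 0, 0], "jaw": 0.5},
    {"xyz": [0, 0, -0.01], "rotation": [0, 0, 0], "jaw": 0.5},
    {"xyz": [0, 0, -0.01], "rotation": [0, 0, 0], "jaw": 0.5},
    {"xyz": [-0.0026, 0.0043, -0.01], "rotation": [0, 0, 0.015], "jaw": 0.5},
    {"xyz": [-0.0053, 0.0084, -0.01], "rotation": [0, 0, 0.03], "jaw": 0.5},
    {"xyz": [-0.0072, 0.0112, -0.01], "rotation": [0, 0, 0.04], "jaw": 0.5},
    {"xyz": [-0.0091, 0.0139, -0.01], "rotation": [0, 0, 0.05], "jaw": 0.5},
  ],
)

```text
time_s: 17.23
tcp_pos: [0.5239, 0.0485, 0.1566]
ee_rot: [-3.139, 0.001, -2.516]
ft_force: [3.5, -4.6, -0.1]
gripper_width: 0.501
grip_force: 2.8
```

```bash
cat > f.py <<'E'
from h import *
st();s=env.get_state();P=np.array([.442,-.0088]);v=s["tcp_pos"][:2]-P;a=np.arctan2(v[1],v[0]);print("r",np.hypot(*v),"t",a+.0258,"tangential F",s["ft_force"][:2]@[-np.sin(a),np.cos(a)])
d=snapshot("top")[1]
X=cloud("top",d);c=P+.1*np.array([np.cos(a),np.sin(a)])
for t in np.arange(-.3,.35,.02):pass
e=P+.19*np.array([np.cos(a),np.sin(a)])
w=X[...,:2]-P;r=np.hypot(w[...,0],w[...,1]);m=(r>.14)&(r<.2)&(abs(X[...,2]-.112)<.004)&(abs(np.arctan2(w[...,1],w[...,0])-a)<.35)
q=w[m];print("arm angle",m.sum(),np.arctan2(np.mean(q[:,1]),np.mean(q[:,0]))+.0258) if m.sum() else print("hidden")
E
python3 f.py
```

```text
17.225 [0.5239 0.0485 0.1566] [-3.139e+00  1.000e-03 -2.516e+00] [ 3.5 -4.6 -0.1] 0.5007601651295619 [-0.7   0.37  0.65  1.95 -0.28  0.91  2.29]
r 0.09999194630017076 t 0.636600767022257 tangential F -5.78103082976167
hidden
```

move_arm(
  commands=[
    {"xyz": [-0.0014, 0.002, 0], "rotation": [0, 0, 0.0075], "jaw": 0.5},
    {"xyz": [-0.0029, 0.004, 0], "rotation": [0, 0, 0.015], "jaw": 0.5},
    {"xyz": [-0.0044, 0.006, 0], "rotation": [0, 0, 0.0225], "jaw": 0.5},
    {"xyz": [-0.0044, 0.006, 0], "rotation": [0, 0, 0.0225], "jaw": 0.5},
  ],
)

```text
time_s: 17.77
tcp_pos: [0.52, 0.0535, 0.1561]
ee_rot: [3.141, -0.001, -2.471]
ft_force: [0.1, -0.3, 0.1]
gripper_width: 0.501
grip_force: 0.0
```

```bash
python3 f.py
```

```text
17.775 [0.52   0.0535 0.1561] [ 3.141e+00 -1.000e-03 -2.471e+00] [ 0.1 -0.3  0.1] 0.5007723706434094 [-0.7   0.36  0.64  1.96 -0.27  0.91  2.32]
r 0.09986429721203562 t 0.6996559866397226 tangential F -0.3203576747027521
hidden
```

move_arm(
  commands=[
    {"xyz": [-0.0016, 0.002, 0], "rotation": [0, 0, 0.0075], "jaw": 0.5},
    {"xyz": [-0.0032, 0.0039, 0], "rotation": [0, 0, 0.015], "jaw": 0.5},
    {"xyz": [-0.0032, 0.0039, 0], "rotation": [0, 0, 0.015], "jaw": 0.5},
  ],
)

```text
time_s: 18.2
tcp_pos: [0.5183, 0.0554, 0.1561]
ee_rot: [-3.141, -0.0, -2.441]
ft_force: [0.5, -0.5, -0.3]
gripper_width: 0.498
grip_force: 0.2
```

```bash
python3 f.py
```

```text
18.2 [0.5183 0.0554 0.1561] [-3.141 -0.    -2.441] [ 0.5 -0.5 -0.3] 0.4981465793603908 [-0.7   0.36  0.63  1.96 -0.27  0.9   2.34]
r 0.09977084827796524 t 0.7253851935078743 tangential F -0.7107415321191326
hidden
```

move_arm(
  commands=[
    {"xyz": [-0.0018, 0.0019, 0], "rotation": [0, 0, 0], "jaw": 0.5},
    {"xyz": [-0.0036, 0.0037, 0], "rotation": [0, 0, 0], "jaw": 0.5},
    {"xyz": [-0.0036, 0.0037, 0], "rotation": [0, 0, 0], "jaw": 0.5},
  ],
)

```text
time_s: 18.62
tcp_pos: [0.517, 0.0572, 0.1563]
ee_rot: [-3.14, 0.001, -2.442]
ft_force: [4.7, -1.9, -2.6]
gripper_width: 0.504
grip_force: 2.3
```

```bash
python3 f.py
```

```text
18.625 [0.517  0.0572 0.1563] [-3.140e+00  1.000e-03 -2.442e+00] [ 4.7 -1.9 -2.6] 0.5040379309856227 [-0.71  0.36  0.63  1.97 -0.26  0.9   2.33]
r 0.09989857360986297 t 0.7476030779197376 tangential F -4.524904694767675
hidden
```

move_arm(
  commands=[
    {"xyz": [0.006, -0.007, 0], "rotation": [0, 0, 0], "jaw": 1},
    {"xyz": [0.006, -0.007, 0], "rotation": [0, 0, 0], "jaw": 1},
    {"xyz": [0.006, -0.007, 0], "rotation": [0, 0, 0], "jaw": 1},
    {"xyz": [0.006, -0.007, 0], "rotation": [0, 0, 0], "jaw": 1},
    {"xyz": [0.006, -0.007, 0.1], "rotation": [0, 0, 0], "jaw": 1},
    {"xyz": [0.006, -0.007, 0.2], "rotation": [0, 0, 0], "jaw": 1},
    {"xyz": [-0.1, -0.4, 0.2], "rotation": [0, 0, 0], "jaw": 1},
    {"xyz": [-0.1, -0.4, 0.2], "rotation": [0, 0, 0], "jaw": 1},
    {"xyz": [-0.1, -0.4, 0.2], "rotation": [0, 0, 0], "jaw": 1},
    {"xyz": [-0.1, -0.4, 0.2], "rotation": [0, 0, 0], "jaw": 1},
    {"xyz": [-0.1, -0.4, 0.2], "rotation": [0, 0, 0], "jaw": 1},
    {"xyz": [-0.1, -0.4, 0.2], "rotation": [0, 0, 0], "jaw": 1},
  ],
)

```text
time_s: 20.18
tcp_pos: [0.4564, -0.1817, 0.2761]
ee_rot: [3.141, 0.0, -2.442]
ft_force: [0.4, 1.1, 0.2]
gripper_width: 1.002
grip_force: 0.0
```

```bash
python3 - <<'E'
from h import *
st();p,d=snapshot("top");cv2.imwrite("pics/t5.png",cv2.resize(p[150:350,170:450,::-1],None,fx=2.5,fy=2.5));X=cloud("top",d)
P=np.array([.442,-.0088]);w=X[...,:2]-P;r=np.hypot(w[...,0],w[...,1]);a=np.arctan2(w[...,1],w[...,0])+.0258
m=(r>.075)&(r<.125)&(a>.4)&(a<1)&(X[...,2]>.165)&(X[...,2]<.2);q=X[m];print("cap",m.sum(),np.median(q,0),np.median(a[m]),np.median(r[m]))
m=(r>.14)&(r<.2)&(abs(X[...,2]-.112)<.004)&(a>.4)&(a<1);print("arm",m.sum(),np.median(a[m]))
m=np.zeros(d.shape,bool);m[200:310,200:300]=1;m&=(abs(X[...,2]-.079)<.008)&(X[...,1]>.09);q=X[m];c,s,g=cv2.minAreaRect((q[:,:2]*1000).astype(np.float32));print("brick",np.median(q[:,2]),c,s,g)
E
```

```text
20.175 [ 0.4564 -0.1817  0.2761] [ 3.141  0.    -2.442] [0.4 1.1 0.2] 1.0024807078364046 [-0.45  0.16  0.84  1.89 -0.13  1.15  2.71]
cap 348 [0.51804416 0.05488021 0.17849718] 0.7287457018136472 0.0998068746094441
arm 395 0.7298129331963372
brick 0.07948168430676764 (612.745361328125, 154.2818603515625) (107.40631866455078, 185.0885009765625) 83.3494873046875
```

View pics/t5.png

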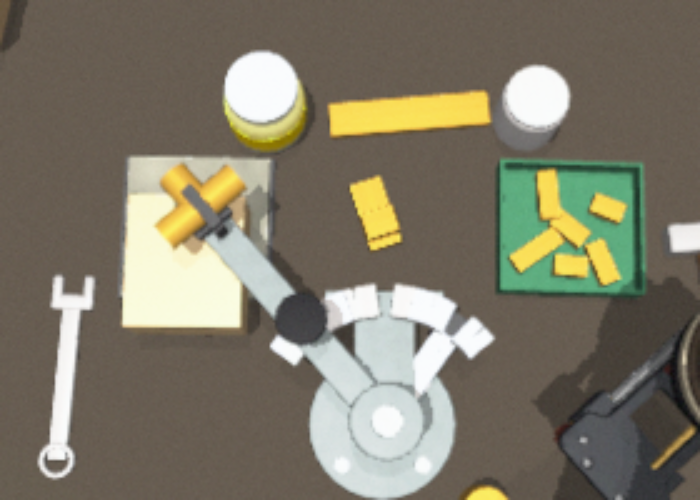

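The plunger is home: the cap top at (302,318) is back at 178 mm, with the arm at 0.73 rad. The brick is flat, its top 79 mm up, and the other objects have not moved.

```bash
python3 -c "
from plant import env
print(env.hand_in())"
```

```text
the job is handed in; nothing more can be done
None
```

The job is handed in: the firebrick was tipped flat onto the hearth plate, then the swing arm was turned towards it and locked in the next hole at about 0.73 rad with the plunger fully home, in about 20 s on the robot's clock.

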